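Put the graduated canisters back in their caddy, in order of size

TASK

The worktop has been wiped and the four storage canisters are standing about to the left of the sink. Line them up again in their caddy to the right of the sink so that they run in order of size from the largest cup to the smallest, each standing upright and fully down in the cup made for it. Do not knock any canister over, and leave the salt shaker and the garlic where they are.

Things in the scene. Friction and masses are not known exactly. Their poses are not given: they have to be found in the camera images.
- canister_xl: The largest canister: straight round stoneware jar in dark blue glaze with a fixed flat bamboo lid of the same diameter (a round inlay of the glaze colour in its top), 56 mm across, 100 mm tall over the lid; loose, stands upright on the worktop at the start. Origin: centre of the underside, z up. Keep lifts low: wall cabinets and hood overhang the work from x = 0.52 on, underside 0.64 m up.
- canister_l: The second largest canister: straight round stoneware jar in slate blue glaze with a fixed flat bamboo lid of the same diameter (a round inlay of the glaze colour in its top), 48 mm across, 86 mm tall over the lid; loose, stands upright on the worktop at the start. Origin: centre of the underside, z up.
- canister_m: The second smallest canister: straight round stoneware jar in light grey-blue glaze with a fixed flat bamboo lid of the same diameter (a round inlay of the glaze colour in its top), 40 mm across, 72 mm tall over the lid; loose, stands upright on the worktop at the start. Origin: centre of the underside, z up.
- canister_s: The smallest canister: straight round stoneware jar in off-white glaze with a fixed flat bamboo lid of the same diameter (a round inlay of the glaze colour in its top), 32 mm across, 58 mm tall over the lid; loose, stands upright on the worktop at the start. Origin: centre of the underside, z up.
- cup_xl: The largest of four round felt-lined steel cups fixed in a row by size on a dark wooden plank (258 x 84 x 16 mm, fixed). Inside 62 mm across at the floor, flaring to 68 at the rim (72 outside); rim 11 mm, floor 2 mm above the origin. Origin: centre of its underside, 16 mm above the worktop; z up, x along the row from largest to smallest. Next cup: 70 mm along x.
- cup_l: The second largest of four round felt-lined steel cups fixed in a row by size on a dark wooden plank (258 x 84 x 16 mm, fixed). Inside 54 mm across at the floor, flaring to 60 at the rim (64 outside); rim 11 mm, floor 2 mm above the origin. Origin: centre of its underside, 16 mm above the worktop; z up, x along the row from largest to smallest. Next cup: 62 mm along x.
- cup_m: The second smallest of four round felt-lined steel cups fixed in a row by size on a dark wooden plank (258 x 84 x 16 mm, fixed). Inside 46 mm across at the floor, flaring to 52 at the rim (56 outside); rim 11 mm, floor 2 mm above the origin. Origin: centre of its underside, 16 mm above the worktop; z up, x along the row from largest to smallest. Next cup: 54 mm along x.
- cup_s: The smallest of four round felt-lined steel cups fixed in a row by size on a dark wooden plank (258 x 84 x 16 mm, fixed). Inside 38 mm across at the floor, flaring to 44 at the rim (48 outside); rim 11 mm, floor 2 mm above the origin. Origin: centre of its underside, 16 mm above the worktop; z up, x along the row from largest to smallest.
- salt_shaker: Bystander: glass salt shaker with a grey cap, 44 mm across, 90 mm tall, loose on the worktop. Origin: centre of the underside.
- garlic: Bystander: a bulb of garlic, 53 mm across and tall, loose on the worktop. Origin: centre of the underside.

How it is judged:
By the outcome, as a careful person would: the job done as asked, in the order asked, and still so for the second after the job is handed in, with the robot touching nothing.
It also fails if it takes over 96 s, if anything falls off the work surface, if the arm or the gripper's body presses on something with over 40 N, if the wrist force passes 120 N, or if a joint passes its speed limit or range.

ROBOT

A 7-joint arm with a two-finger parallel gripper is mounted at the origin on a cart in front of the work surface, level with it; the furniture and walls round the work are solid. World frame = base frame: x ahead of the robot, y to its left, z up, the work surface at z = 0. Lengths are in mm, angles in rad, forces in N, time in s.
With the tool pointing down it reaches from about 400 to 750 mm from the base axis. Payload 19.5 kg.
Tool frame: the origin (TCP) lies at the very end of the fingers, on their centre line; the grasp point (between the pads) lies 19 mm behind it; z points along the fingers, y is the line along which they close (so a half turn about z gives the same grasp; the last joint's range is limited). The gripper opens to 85 mm and grips with 20 to 120 N. Pads are 22 mm wide; open, the fingers measure 114 mm over their backs; the gripper's body (76 mm by 85 mm) begins 54 mm behind the grasp point. The pads swing forward as they close: fully open they stand 13 mm farther back than shut.
Start: joints at [1.237, 0.707, -0.028, 1.485, 0.022, 0.951, -0.075], TCP at [165.407, -550.668, 231.268] pointing down, gripper open.
Joint ranges: [-2.71, 2.71], [-0.32, 2.16], [-1.57, 1.52], [0, 2.45], [-1.46, 4.6], [0, 2.02], [-2.83, 2.83]. Speed limits (rad/s): [1.89, 1.89, 2.57, 2.57, 3.01, 3.01, 3.01].

INTERFACE

Orientations are given as a rotation vector (axis times angle).
In Python, from rig import telemetry, viewer, robot, nets gives the robot as it stands.
- The arm moves only by the tool send_rows, never from a script. Its argument "steps" is a list of rows, each a list of 7 numbers: the shift along the tool's x, y, z in m, then the turn, a rotation vector about the tool's x, y, z in rad, then the closure, from 0 (fully open) to 1 (shut). In form: [[dx, dy, dz, rx, ry, rz, hand], ...]. A call has 1 to 8 rows; each row is the pose to reach, as a shift and turn from the pose commanded when the call began, along the tool's axes at that moment; what a row does not reach only later rows make up. A row lasts 1/8 s, in which the tool goes at most 62.5 mm and 10.7 degrees, less where a joint would pass 70% of its speed; a pose out of reach is approached as far as the arm can. A call with a gripper value outside its range is refused whole. The fingers move at their own pace and stop on an object; the grip force is fixed at half the most. Time passes only in rows, so rows that repeat a pose let the fingers close. It gives the time, the measured TCP pose, the force, the opening and the grip force at its end, in the units of the state.
- telemetry.get_state(): the state, without advancing time (a new reading comes with each control period).
- viewer.camera(name): name is "scene" or "side" or "wrist"; returns a dict with "pixels" (384x512x3 uint8, blue, green, red), "fov_y" (degrees; the focal length in pixels is half the picture's height over the tangent of half this angle, whatever the lens; pixels are square), "cx", "cy" (the principal point, pixels), "view" (4x4, takes a point from world to camera coordinates); the wrist camera has in their place "hand_eye" (4x4, takes a point from camera to tool coordinates, whose origin is the TCP and whose axes are the flange's). Camera axes: x right, y down, z forward; pixel columns grow to the right and rows downward; lengths in mm; the calibration is good to about 2 mm. A picture is of the moment at which its call begins: read the wrist's pose just before it. There is no depth.
- robot.close_job(): hands the job in; it is judged then, once.
Trained networks look in a picture, given as the dict that the camera call returned (one of the last four; its "shot" number tells which), for a name from the list of things; names that differ only in an ending like _2 or _b are one class to them, and where a whole thing is asked for, a point or a joint stands for the part that bears it (a point fixed in the world has none). Each returns a list of dicts, best first, with "score" (0 to 1); they miss things now and then, are a little off and sometimes report something else, mostly with a low value. They report only what shows in the picture. A call takes as long as a camera call.
- nets.spot_in(label, picture): "position" ([x, y, z] in mm, in the coordinates of the camera as it stood for that picture, good to about 4 mm: the middle of the surface that is visible of it).
- nets.silhouettes(label, picture): "region" (384x512 bool, what is visible of it).
The state is a dict: "time_s": time; "joint_pos": joint angles; "joint_velocities": joint speeds; "joint_torque": joint torques, N m; "tcp_pos": TCP position; "tcp_rot": TCP orientation; "ft_force": force on the tool from outside, world axes, zero at the start; "torque": the same for the moment, N m; "gripper_width": opening from 0.0 (shut) to 1.0 (fully open); "grip_force": force on a finger pad.
Only numpy, scipy, OpenCV 4.12 (cv2) and the standard library are available. Lean on these libraries where they do the work, as an engineer would, in place of code of your own. Each camera call takes 0.05 s, during which the arm holds its last target. There are 200 camera calls.

## Working session

There is one attempt and no reset: what is moved stays moved. The work goes in short steps, Python scripts to look and compute and a tool call to move; the robot and the scene stay as the last step left them, time stands still between calls to the robot, and variables do not carry over. Pictures are saved under pics/ and viewed, at most 14 in all, crops included, and the job is handed in when it is done.

Besides the shell and the picture viewer there is one more tool, called as a command line: name --pt "numbers of a row" for each row, then --argument value for the rest. send_rows: Moves the arm, as the interface text tells. Its arguments: {"type":"object","properties":{"steps":{"type":"array"}},"required":["steps"]}

```bash
mkdir -p pics; ls
cat > h.py <<'E'
import numpy as np, cv2
from scipy.spatial.transform import Rotation as R
from rig import telemetry, viewer, robot, nets
def T(s):
    M=np.eye(4); M[:3,:3]=R.from_rotvec(s['tcp_rot']).as_matrix(); M[:3,3]=s['tcp_pos']; return M
def c2w(p,s=None):
    return T(s)@np.array(p['hand_eye']) if 'hand_eye' in p else np.linalg.inv(np.array(p['view']))
def f(p): return 192/np.tan(np.radians(p['fov_y'])/2)
def ray(p,M,uv,z):
    d=M[:3,:3]@np.array([(uv[0]-p['cx'])/f(p),(uv[1]-p['cy'])/f(p),1]); o=M[:3,3]
    return o+d*(z-o[2])/d[2]
def proj(p,M,P):
    q=np.linalg.inv(M)@np.append(P,1); return np.array([p['cx'],p['cy']])+f(p)*q[:2]/q[2]
NAMES=['canister_xl','canister_l','canister_m','canister_s','cup_xl','cup_l','cup_m','cup_s','salt_shaker','garlic']
def look(cam,names=NAMES,save=None):
    s=telemetry.get_state(); p=viewer.camera(cam); M=c2w(p,s)
    if save: cv2.imwrite('pics/'+save,p['pixels'])
    for n in names:
        for r in nets.spot_in(n,p)[:2]:
            w=(M@np.append(r['position'],1))[:3]
            print(cam,n,round(r['score'],2),w.round(0),proj(p,M,w).round(0))
    return s,p,M
E
python3 - <<'E'
from h import *
s=telemetry.get_state(); print({k:np.round(v,3) for k,v in s.items()}); print(R.from_rotvec(s['tcp_rot']).as_matrix().round(3))
for c in ('scene','side'): 
    s,p,M=look(c,save=c+'0.png'); print(M.round(2),f(p),p['cx'],p['cy'])
p=viewer.camera('wrist'); print(np.round(p['hand_eye'],3),p['fov_y'],p['cx'],p['cy'])
E
```

```text
pics
{'time_s': np.float64(0.0), 'joint_pos': array([ 1.237,  0.707, -0.028,  1.485,  0.022,  0.951, -0.076]), 'joint_velocities': array([ 0.   ,  0.002,  0.   ,  0.   , -0.001,  0.   ,  0.001]), 'joint_torque': array([-0.0000e+00, -8.8320e+01,  1.2350e+00, -2.3617e+01,  1.7000e-02,
        6.0000e-03,  0.0000e+00]), 'tcp_pos': array([ 165.357, -550.437,  230.841]), 'tcp_rot': array([-3.107, -0.457,  0.   ]), 'ft_force': array([-0.208, -0.368, -0.991]), 'torque': array([ 0.026,  0.025, -0.03 ]), 'grip_force': np.float64(0.0), 'gripper_width': np.float64(1.0)}
[[ 0.958  0.288 -0.   ]
 [ 0.288 -0.958  0.001]
 [ 0.    -0.001 -1.   ]]
scene canister_xl 0.78 [408. 106.  57.] [199. 178.]
scene canister_l 0.81 [418. 322.  54.] [163. 161.]
scene canister_m 0.81 [418. 322.  54.] [163. 161.]
scene canister_s 0.81 [418. 322.  54.] [163. 161.]
scene cup_xl 0.5 [ 591. -276.   18.] [316. 205.]
scene cup_l 0.58 [ 484. -332.   23.] [313. 222.]
scene cup_m 0.58 [ 484. -332.   23.] [313. 222.]
scene cup_s 0.58 [ 484. -332.   23.] [313. 222.]
scene salt_shaker 0.55 [ 407. -519.   47.] [355. 249.]
scene
[... 1032 characters left out ...]
15.] [289. 138.]
side cup_s 0.5 [ 535. -307.   21.] [272. 138.]
side salt_shaker 0.69 [ 423. -494.   47.] [318. 108.]
side garlic 0.76 [421. -94.  32.] [285. 188.]
[[-9.3000e-01 -2.7000e-01  2.4000e-01  2.3652e+02]
 [-3.5000e-01  7.0000e-01 -6.2000e-01  6.9038e+02]
 [-0.0000e+00 -6.6000e-01 -7.5000e-01  9.6935e+02]
 [ 0.0000e+00  0.0000e+00  0.0000e+00  1.0000e+00]] 402.3251950523298 250.1444622043319 181.95740435794193
[[ 1.00000e-03 -9.52000e-01 -3.07000e-01  7.91840e+01]
 [ 1.00000e+00  1.00000e-03 -0.00000e+00 -8.56000e-01]
 [ 1.00000e-03 -3.07000e-01  9.52000e-01 -1.41921e+02]
 [ 0.00000e+00  0.00000e+00  0.00000e+00  1.00000e+00]] 63.12824290681632 262.87044690111213 186.08123126941277
```

View images.

View pics/scene0.png

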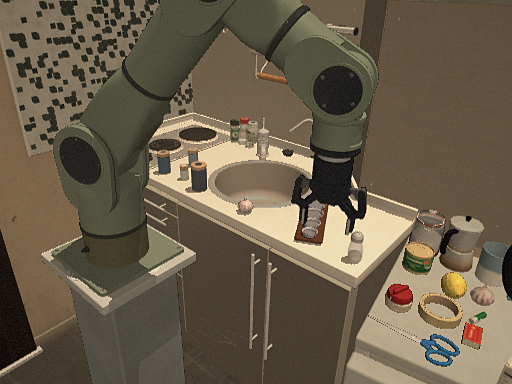

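View pics/side0.png

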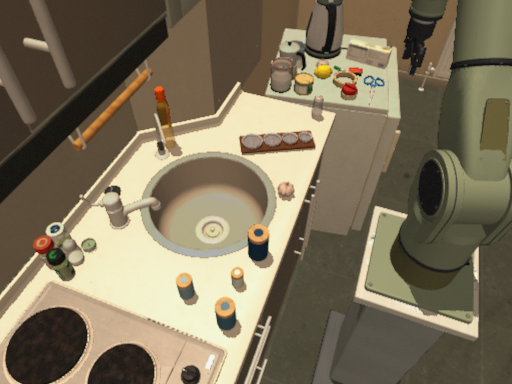

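The scene picture shows the caddy at about (312,218), with the canisters at (165,161), (184,172), (193,157) and (199,177). The side picture shows the xl at (258,240), l at (226,312), m at (185,285) and s at (237,276). The cups run from (251,142), the largest, to (305,138). The garlic is at (286,188) and the shaker at (318,105).

Run:
```python
from h import *
p=viewer.camera('side'); M=c2w(p); I=p['pixels']
a=cv2.resize(I[220:340,160:290],None,fx=4.5,fy=4.5,interpolation=cv2.INTER_CUBIC)
b=cv2.resize(I[120:165,225:330],None,fx=5,fy=5,interpolation=cv2.INTER_CUBIC)
c=np.zeros((540,585,3),np.uint8);c[:]=a; cv2.imwrite('pics/ca.png',c)
for n,uv,z in [('xl',(258,231),100),('l',(225,304),86),('m',(184,278),72),('s',(237,271),58),('cxl',(251,142),27),('cl',(272,140),27),('cm',(290,138.5),27),('cs',(305,137.5),27)]:
    print(n,ray(p,M,uv,z).round(0))
for n in ['canister_xl','canister_l']:
  for r in nets.silhouettes(n,p):
    y,x=np.nonzero(r['region']); print(n,round(r['score'],2),x.min(),x.max(),y.min(),y.max(),len(x))
    # lid top centre: top ellipse midpoint
```

```text
xl [429. 127. 100.]
l [434. 335.  86.]
m [558. 304.  72.]
s [447. 233.  58.]
cxl [ 593. -256.   27.]
cl [ 530. -291.   27.]
cm [ 474. -320.   27.]
cs [ 427. -343.   27.]
canister_xl 0.83 248 269 224 260 694
canister_l 0.92 176 195 272 300 426
canister_l 0.81 215 236 296 329 597
canister_l 0.69 231 243 267 287 235
```

View pics/ca.png

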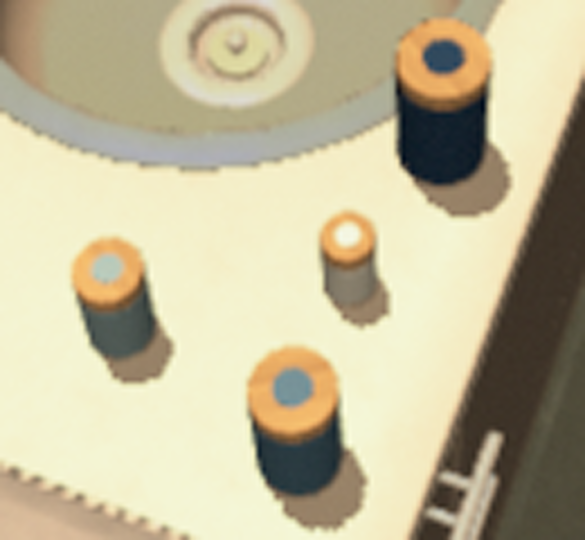

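The lid centres, row spacing and reach all agree: the measured cup row is 187 mm against 186 mm given. I'm moving above the caddy for a close look.

send_rows --pt "0.03 -0.01 0 0 0 -0.02 0" --pt "0.08 -0.028 0 0 0 -0.05 0" --pt "0.14 -0.048 0 0 0 -0.08 0" --pt "0.2 -0.07 0 0 0 -0.12 0" --pt "0.26 -0.09 0 0 0 -0.15 0" --pt "0.32 -0.11 0 0 0 -0.17 0" --pt "0.37 -0.13 0 0 0 -0.19 0" --pt "0.4 -0.14 0 0 0 -0.19 0"

```text
time_s: 2.3
tcp_pos: [510.4, -299.0, 231.2]
tcp_rot: [-3.049, -0.754, -0.001]
ft_force: [0.1, -0.5, -0.5]
gripper_width: 0.999
grip_force: 0.0
```

Run:
```python
from h import *
s=telemetry.get_state(); print(s['time_s'],s['tcp_pos'],s['tcp_rot'],s['joint_pos'])
s,p,M=look('wrist',['cup_xl','cup_l'],'w1.png')
for n,P in [('cxl',(593,-256,27)),('cl',(530,-291,27)),('cm',(474,-320,27)),('cs',(427,-343,27))]: print(n,proj(p,M,P).round(1))
p2=viewer.camera('side');M2=c2w(p2)
for n,uv,z in [('xl',(258,232.3),100),('l',(224.5,305.8),86),('m',(183.3,279.2),72),('s',(237,271.8),58),('bottle',(170,142),0),('spout',(155,203),150)]: print(n,ray(p2,M2,uv,z).round(0))
```

```text
2.3 [ 510.36615019 -298.9517101   231.16807274] [-3.04893209e+00 -7.54237157e-01 -9.64706277e-04] [ 0.48538737  0.73301124 -0.01861335  1.42075722  0.01375138  0.98798399
 -0.62179373]
wrist cup_xl 0.85 [ 591. -267.   17.] [273.  79.]
wrist cup_l 0.97 [ 424. -359.   17.] [274. 238.]
wrist cup_l 0.87 [ 533. -307.   14.] [279. 143.]
cxl [264.5  71.7]
cl [265.7 140.7]
cm [265.1 194.2]
cs [263.7 234.6]
xl [428. 131. 100.]
l [434. 340.  86.]
m [558. 307.  72.]
s [446. 235.  58.]
bottle [ 870. -182.    0.]
spout [698. 172. 150.]
```

View pics/w1.png

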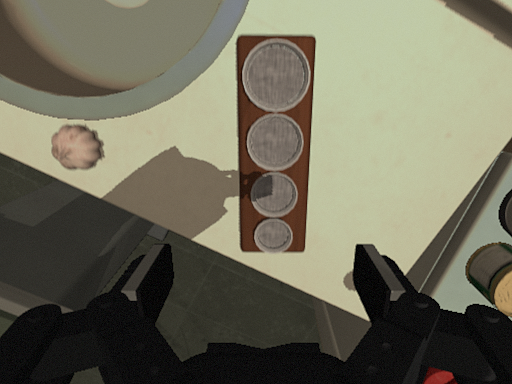

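The wrist picture shows the four rims centred at about (276,76), (275,142), (274,194) and (273.5,235). The plank is upright in the image, and the garlic is at (78,147).

Run:
```python
from h import *
s=telemetry.get_state(); p=viewer.camera('wrist'); M=c2w(p,s)
offs=np.array([0,70,132,186.])
pts=[]
for n in ['cup_xl','cup_l']:
  for r in nets.silhouettes(n,p):
    c=np.nonzero(r['region']); ct,_=cv2.findContours(r['region'].astype(np.uint8),0,1); e=cv2.fitEllipse(max(ct,key=len))
    w=ray(p,M,e[0],27); print(n,round(r['score'],2),np.round(e[0],1),np.round(e[1],1),w.round(1))
manual=[ray(p,M,uv,27)[:2] for uv in [(276,76),(275,142),(274,194.5),(273.5,235)]]
m=np.array(manual); print(m.round(1), np.linalg.norm(np.diff(m,axis=0),axis=1))
d=m[3]-m[0]; d/=np.linalg.norm(d); o=(m-offs[:,None]*d).mean(0); print('dir',d,'cups',(o+offs[:,None]*d).round(1))
```

```text
cup_xl 0.76 [274.1  73. ] [66.9 71.8] [ 594.  -268.6   27. ]
cup_l 0.9 [272.5 193. ] [43.5 45.4] [ 476.8 -329.8   27. ]
cup_l 0.87 [272.  234.3] [34.3 36.9] [ 429.4 -354.6   27. ]
cup_l 0.82 [273.4 140.2] [55.8 56.9] [ 531.8 -301.3   27. ]
[[ 592.4 -271.8]
 [ 530.9 -303.8]
 [ 475.9 -332.2]
 [ 429.3 -356.6]] [69.28780166 61.91757346 52.59293265]
dir [-0.88715589 -0.46146985] cups [[ 593.2 -271.3]
 [ 531.1 -303.6]
 [ 476.1 -332.3]
 [ 428.2 -357.2]]
```

send_rows --pt "0.008 -0.025 0 0 0 0 0" --pt "0.023 -0.075 0 0 0 0 0" --pt "0.041 -0.134 0 0 0 0 0" --pt "0.059 -0.193 0 0 0 0 0" --pt "0.077 -0.252 0 0 0 0 0" --pt "0.096 -0.315 0 0 0 0 0" --pt "0.115 -0.375 0 0 0 0 0" --pt "0.128 -0.419 0 0 0 0 0"

```text
time_s: 3.65
tcp_pos: [426.9, 130.7, 231.6]
tcp_rot: [-3.051, -0.749, -0.001]
ft_force: [0.7, 0.1, -0.6]
gripper_width: 1.001
grip_force: 0.0
```

```bash
cat >> h.py <<'E'
def delta(s,xyz):
    "tool-frame shift in mm to bring the TCP to xyz"
    return (T(s)[:3,:3].T@(np.array(xyz)-s['tcp_pos'])).round(1)
HT={'xl':100,'l':86,'m':72,'s':58}; RAD={'xl':28,'l':24,'m':20,'s':16}
def lid(p,M,k,guess):
    "refine the lid centre by fitting a circle to the bamboo colour near the guess"
    g=np.append(guess,HT[k]); u=proj(p,M,g); rp=np.linalg.norm(proj(p,M,g+[RAD[k],0,0])-u)
    h=cv2.cvtColor(p['pixels'],cv2.COLOR_BGR2HSV); m=cv2.inRange(h,(5,90,90),(25,255,255))
    disk=np.zeros_like(m); cv2.circle(disk,tuple(int(round(x)) for x in u),int(rp*1.7),255,-1); m&=disk
    ct,_=cv2.findContours(m,cv2.RETR_EXTERNAL,cv2.CHAIN_APPROX_NONE); c=max(ct,key=cv2.contourArea)
    (x,y),r=cv2.minEnclosingCircle(c); e=cv2.fitEllipse(c)
    print(k,'guess px',u.round(1),'r',rp.round(1),'circle',np.round([x,y,r],1),'ell',np.round(e[0]+e[1],1),'world',ray(p,M,(x,y),HT[k]).round(1),ray(p,M,e[0],HT[k]).round(1))
E
python3 - <<'E'
from h import *
s=telemetry.get_state(); print(s['time_s'],s['tcp_pos'],s['tcp_rot'],s['joint_pos'])
p=viewer.camera('wrist'); M=c2w(p,s); cv2.imwrite('pics/w2.png',p['pixels'])
for k,g in [('xl',(428,131)),('s',(446,235)),('l',(434,340)),('m',(558,307))]: 
    try: lid(p,M,k,g)
    except Exception as e: print(k,e)
E
```

```text
3.65 [426.92381395 130.6646065  231.61436757] [-3.05064747e+00 -7.49246593e-01 -1.01307640e-03] [-0.40097592  0.52468668  0.05330118  1.92836014 -0.04232223  0.68892802
 -1.41129946]
xl guess px [264.  175.9] r 30.7 circle [261.6 175.3  30.3] ell [261.7 174.9  57.5  59.1] world [427.4 133.2 100. ] [427.8 133.3 100. ]
s guess px [178.1 100.6] r 16.6 circle [179.  101.5  16.9] ell [178.5 101.8  30.   32.8] world [445.7 233.9  58. ] [445.1 234.3  58. ]
l guess px [50.3 55.8] r 28.7 circle [50.  58.6 33. ] ell [51.3 57.6 52.1 64.6] world [431.6 339.7  86. ] [433.  338.9  86. ]
m max() iterable argument is empty
```

View pics/w2.png

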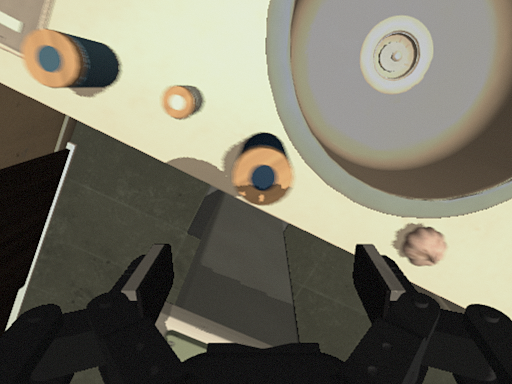

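The wrist picture shows the xl lid at (263,176), the s at (179,102), the l at (50,58) and the garlic at (424,244). They match the side-camera estimates, so I'm descending on the xl.

send_rows --pt "0.001 -0.001 0.03 0 0 0 0" --pt "0.002 -0.001 0.08 0 0 0 0" --pt "0.002 -0.001 0.125 0 0 0 0" --pt "0.002 -0.001 0.155 0 0 0 0" --pt "0.002 -0.001 0.17 0 0 0 0" --pt "0.002 -0.001 0.17 0 0 0 0.5" --pt "0.002 -0.001 0.17 0 0 0 1" --pt "0.002 -0.001 0.17 0 0 0 1"

```text
time_s: 4.7
tcp_pos: [429.2, 130.6, 62.3]
tcp_rot: [3.051, 0.749, 0.002]
ft_force: [-0.3, -2.8, 7.5]
gripper_width: 0.635
grip_force: 63.8
```

send_rows --pt "0 0 0 0 0 0 1" --pt "0 0 0 0 0 0 1" --pt "0 0 0 0 0 0 1"

```text
time_s: 5.08
tcp_pos: [429.3, 130.6, 62.2]
tcp_rot: [3.051, 0.749, 0.002]
ft_force: [0.2, -2.1, 10.2]
gripper_width: 0.641
grip_force: 64.2
```

send_rows --pt "0 0 -0.01 0 0 0 1" --pt "0 0 -0.04 0 0 0 1" --pt "0 0 -0.08 0 0 0 1" --pt "0 0.005 -0.12 0 0 0 1" --pt "-0.002 0.02 -0.145 0 0 0 1" --pt "-0.005 0.05 -0.155 0 0 0 1" --pt "-0.009 0.095 -0.16 0 0 0 1" --pt "-0.013 0.145 -0.16 0 0 0 1"

```text
time_s: 6.08
tcp_pos: [484.8, -4.6, 222.6]
tcp_rot: [-3.05, -0.751, -0.002]
ft_force: [1.6, 0.6, -4.9]
gripper_width: 0.637
grip_force: 65.2
```

Run:
```python
from h import *
s=telemetry.get_state(); print(s['time_s'],s['tcp_pos'],s['gripper_width'],s['ft_force']); print(delta(s,(593.5,-270,222)))
```

```text
6.075 [484.76046019  -4.58800792 222.55856968] 0.6366382834086545 [ 1.61984794  0.57118238 -4.86826914]
[-26.9 285.6   0.6]
```

send_rows --pt "-0.005 0.05 0 0 0 0 1" --pt "-0.01 0.105 0 0 0 0 1" --pt "-0.015 0.16 0 0 0 0 1" --pt "-0.02 0.21 0 0 0 0 1" --pt "-0.024 0.25 0 0 0 0 1" --pt "-0.026 0.275 0 0 0 0 1" --pt "-0.027 0.2855 0 0 0 0 1" --pt "-0.027 0.2855 0 0 0 0 1"

```text
time_s: 7.08
tcp_pos: [592.6, -268.8, 221.5]
tcp_rot: [-3.05, -0.749, 0.0]
ft_force: [-1.1, 0.7, -4.4]
gripper_width: 0.635
grip_force: 65.3
```

Run:
```python
from h import *
s=telemetry.get_state(); print(s['time_s'],s['tcp_pos'],s['tcp_rot'],s['gripper_width'],s['ft_force'])
p=viewer.camera('wrist'); M=c2w(p,s); cv2.imwrite('pics/w3.png',p['pixels'])
for n,P in [('cxl',(593.5,-270,27)),('cl',(531.5,-302.3,27)),('cm',(476.5,-331,27)),('cs',(429,-356,27))]: print(n,proj(p,M,P).round(1))
for n in ['cup_xl','cup_l']:
  for r in nets.silhouettes(n,p):
    ct,_=cv2.findContours(r['region'].astype(np.uint8),0,1); e=cv2.fitEllipse(max(ct,key=len))
    print(n,round(r['score'],2),np.round(e[0],1),np.round(e[1],1),ray(p,M,e[0],27).round(1))
print(delta(s,(593.5,-270,82)))
```

```text
7.075 [ 592.63038447 -268.7846158   221.46365438] [-3.05046895e+00 -7.49220755e-01  2.19374443e-04] 0.6351381832297038 [-1.05630507  0.71192147 -4.38788675]
cxl [265.1 160.9]
cl [264.8 219.2]
cm [264.6 265.5]
cs [264.6 302. ]
cup_xl 0.65 [264.2 154.1] [50.  67.8] [ 599.7 -265.6   27. ]
[  0.2   1.5 139.5]
```

View pics/w3.png

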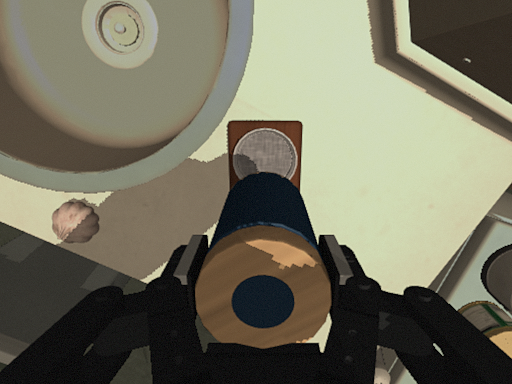

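The wrist picture shows the cup_xl rim centred at about (265.5,160), against a prediction of (265,161). The held xl is upright with its lid at (263,300). I'm lowering it.

send_rows --pt "0 0.001 0.02 0 0 0 1" --pt "0 0.001 0.06 0 0 0 1" --pt "0 0.001 0.095 0 0 0 1" --pt "0 0.001 0.115 0 0 0 1" --pt "0 0.001 0.128 0 0 0 1" --pt "0 0.001 0.135 0 0 0 1" --pt "0 0.001 0.14 0 0 0 1" --pt "0 0.001 0.141 0 0 0 1"

```text
time_s: 8.22
tcp_pos: [593.9, -269.8, 80.7]
tcp_rot: [3.051, 0.75, 0.002]
ft_force: [2.3, 1.6, -2.1]
gripper_width: 0.637
grip_force: 65.5
```

send_rows --pt "0 0 0.0005 0 0 0 1" --pt "0 0 0.0005 0 0 0 0.25" --pt "0 0 0.0005 0 0 0 0" --pt "0 0 0.0005 0 0 0 0" --pt "0 0 -0.03 0 0 0 0" --pt "0 0 -0.08 0 0 0 0" --pt "0 0 -0.13 0 0 0 0" --pt "0 0 -0.15 0 0 0 0"

```text
time_s: 9.22
tcp_pos: [593.8, -270.4, 233.3]
tcp_rot: [3.049, 0.749, 0.004]
ft_force: [0.1, 0.6, -0.8]
gripper_width: 0.999
grip_force: 0.0
```

Run:
```python
from h import *
s=telemetry.get_state(); print(s['time_s'],s['tcp_pos'],s['gripper_width'],s['ft_force'])
p=viewer.camera('wrist'); M=c2w(p,s); cv2.imwrite('pics/w4.png',p['pixels'])
P=np.array([593.5,-270,118.]); h=cv2.cvtColor(p['pixels'],cv2.COLOR_BGR2HSV)
HT['xl']=118; lid(p,M,'xl',(593.5,-270))
print(delta(s,(470,0,231)),delta(s,(434,339.5,231)))
```

```text
9.225 [ 593.81270367 -270.38202654  233.33176483] 0.9994366425756451 [ 0.08267315  0.58626069 -0.76744445]
xl guess px [262.9 182.6] r 32.3 circle [262.9 184.6  32.2] ell [264.  182.4  54.6  59.5] world [ 591.9 -270.8  118. ] [ 594.1 -270.7  118. ]
[  15.5 -297.     1.6] [ 140.8 -614.5    1. ]
```

View pics/w4.png

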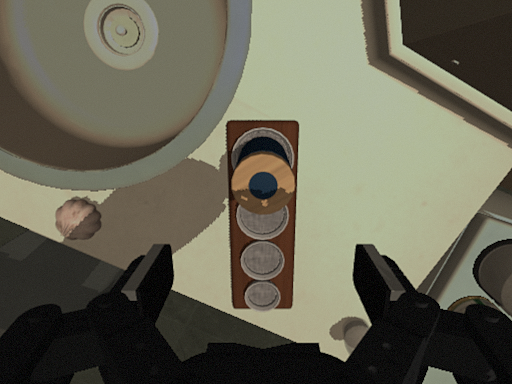

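The wrist picture shows the xl seated: its lid is at (263,184) with radius 32.2 px, as expected for a top at 118 mm. The other cups lie below at columns 262–263. Next is the l.

send_rows --pt "0.006 -0.025 0 0 0 0 0" --pt "0.018 -0.08 0 0 0 0 0" --pt "0.032 -0.14 0 0 0 0 0" --pt "0.046 -0.2 0 0 0 0 0" --pt "0.06 -0.26 0 0 0 0 0" --pt "0.073 -0.32 0 0 0 0 0" --pt "0.087 -0.38 0 0 0 0 0" --pt "0.101 -0.44 0 0 0 0 0"

```text
time_s: 10.28
tcp_pos: [478.2, 168.4, 230.3]
tcp_rot: [-3.051, -0.749, -0.0]
ft_force: [0.8, -0.3, -0.4]
gripper_width: 0.997
grip_force: 0.0
```

Run:
```python
from h import *
s=telemetry.get_state(); print(s['time_s'],s['tcp_pos'])
print(delta(s,(434,339.5,220)))
```

```text
10.275 [478.19044992 168.41865176 230.27004764]
[  40.1 -172.1   10.3]
```

send_rows --pt "0.013 -0.055 0.003 0 0 0 0" --pt "0.025 -0.105 0.006 0 0 0 0" --pt "0.034 -0.145 0.008 0 0 0 0" --pt "0.039 -0.166 0.01 0 0 0 0" --pt "0.04 -0.172 0.01 0 0 0 0" --pt "0.04 -0.172 0.01 0 0 0 0"

```text
time_s: 11.02
tcp_pos: [435.2, 336.6, 220.4]
tcp_rot: [3.051, 0.748, 0.0]
ft_force: [0.5, 0.1, -0.6]
gripper_width: 1.004
grip_force: 0.0
```

Run:
```python
from h import *
s=telemetry.get_state(); print(s['time_s'],s['tcp_pos'],s['joint_pos'].round(2) if hasattr(s['joint_pos'],'round') else s['joint_pos'])
p=viewer.camera('wrist'); M=c2w(p,s); cv2.imwrite('pics/w5.png',p['pixels'])
for k,g in [('s',(445.5,234)),('l',(434,340)),('m',(558,307))]: 
    try: lid(p,M,k,g)
    except Exception as e: print(k,e)
print(delta(s,(433.5,339.5,48)))
```

```text
11.025 [435.19154505 336.60082235 220.40023178] [-0.76  0.68  0.08  1.59 -0.06  0.86 -1.75]
s guess px [355.4 204.1] r 15.4 circle [354.5 203.   15. ] ell [354.9 203.5  26.4  29.3] world [446.1 235.5  58. ] [445.9 234.8  58. ]
l guess px [259.8 175.5] r 25.9 circle [260.1 176.2  25.6] ell [260.3 176.4  47.9  50.2] world [433.5 339.5  86. ] [433.5 339.3  86. ]
m guess px [359.5  66.4] r 25.7 circle [358.5  68.   24.2] ell [358.4  67.9  42.5  47.5] world [556.5 307.   72. ] [556.5 307.1  72. ]
[ -0.2  -3.4 172.4]
```

View pics/w5.png

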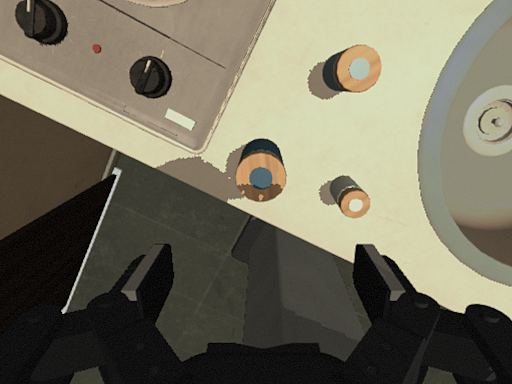

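The wrist picture shows the l lid at (260,176), the m at (358,68) and the s at (355,203). All three match the estimates.

send_rows --pt "0 -0.003 0.03 0 0 0 0" --pt "0 -0.003 0.08 0 0 0 0" --pt "0 -0.003 0.125 0 0 0 0" --pt "0 -0.003 0.157 0 0 0 0" --pt "0 -0.003 0.171 0 0 0 0" --pt "0 -0.003 0.171 0 0 0 0.5" --pt "0 -0.003 0.171 0 0 0 1" --pt "0 -0.003 0.171 0 0 0 1"

```text
time_s: 12.08
tcp_pos: [434.1, 340.5, 50.9]
tcp_rot: [-3.05, -0.749, -0.003]
ft_force: [-0.6, -2.0, 9.5]
gripper_width: 0.552
grip_force: 60.3
```

send_rows --pt "0 0 0 0 0 0 1" --pt "0 0 0 0 0 0 1" --pt "0 0 0 0 0 0 1"

```text
time_s: 12.45
tcp_pos: [434.1, 340.5, 50.8]
tcp_rot: [-3.05, -0.749, -0.003]
ft_force: [0.5, -2.2, 8.8]
gripper_width: 0.544
grip_force: 60.3
```

send_rows --pt "0 0 -0.01 0 0 0 1" --pt "0 0 -0.04 0 0 0 1" --pt "0 0 -0.08 0 0 0 1" --pt "-0.002 0.005 -0.12 0 0 0 1" --pt "-0.007 0.02 -0.15 0 0 0 1" --pt "-0.017 0.05 -0.165 0 0 0 1" --pt "-0.034 0.1 -0.17 0 0 0 1" --pt "-0.053 0.155 -0.17 0 0 0 1"

```text
time_s: 13.45
tcp_pos: [458.2, 177.2, 220.7]
tcp_rot: [-3.05, -0.751, -0.003]
ft_force: [1.8, -0.7, -2.2]
gripper_width: 0.542
grip_force: 62.3
```

send_rows --pt "-0.019 0.055 0 0 0 0 1" --pt "-0.038 0.11 0 0 0 0 1" --pt "-0.057 0.165 0 0 0 0 1" --pt "-0.076 0.22 0 0 0 0 1" --pt "-0.095 0.275 0 0 0 0 1" --pt "-0.114 0.33 0 0 0 0 1" --pt "-0.13 0.375 0 0 0 0 1" --pt "-0.14 0.405 0 0 0 0 1"

```text
time_s: 14.45
tcp_pos: [521.3, -247.8, 220.3]
tcp_rot: [3.051, 0.746, 0.001]
ft_force: [-0.1, 0.7, -2.8]
gripper_width: 0.546
grip_force: 62.3
```

Run:
```python
from h import *
s=telemetry.get_state(); print(s['time_s'],s['tcp_pos'],s['gripper_width'],s['ft_force'])
print(delta(s,(532.7,-302.3,210)))
```

```text
14.45 [ 521.32896262 -247.78918921  220.28928174] 0.5455464067980743 [-0.08176794  0.72991915 -2.84118437]
[-15.1  53.6  10.3]
```

send_rows --pt "-0.008 0.03 0.003 0 0 0 1" --pt "-0.013 0.047 0.006 0 0 0 1" --pt "-0.015 0.0535 0.01 0 0 0 1" --pt "-0.015 0.0535 0.01 0 0 0 1" --pt "-0.015 0.0535 0.01 0 0 0 1"

```text
time_s: 15.08
tcp_pos: [533.4, -298.9, 209.7]
tcp_rot: [-3.05, -0.751, -0.0]
ft_force: [-0.3, -1.4, -2.4]
gripper_width: 0.545
grip_force: 62.3
```

Run:
```python
from h import *
s=telemetry.get_state(); print(s['time_s'],s['tcp_pos'],s['gripper_width'],s['ft_force'])
print(delta(s,(532.7,-302.3,69.5)))
```

```text
15.075 [ 533.37086552 -298.86573292  209.69538073] 0.545275951972264 [-0.29245736 -1.40666218 -2.42662561]
[ -2.2   2.8 140.2]
```

send_rows --pt "-0.002 0.003 0.02 0 0 0 1" --pt "-0.002 0.003 0.06 0 0 0 1" --pt "-0.002 0.003 0.095 0 0 0 1" --pt "-0.002 0.003 0.115 0 0 0 1" --pt "-0.002 0.003 0.128 0 0 0 1" --pt "-0.002 0.003 0.135 0 0 0 1" --pt "-0.002 0.003 0.139 0 0 0 1" --pt "-0.002 0.003 0.14 0 0 0 1"

```text
time_s: 16.08
tcp_pos: [533.1, -303.1, 69.7]
tcp_rot: [3.051, 0.75, 0.001]
ft_force: [-0.1, 1.5, -0.3]
gripper_width: 0.546
grip_force: 62.4
```

Run:
```python
from h import *
s=telemetry.get_state(); print(s['time_s'],s['tcp_pos'],s['gripper_width'],s['ft_force'])
p=viewer.camera('wrist'); cv2.imwrite('pics/w6.png',p['pixels'])
print(delta(s,(532.7,-302.3,69)))
```

```text
16.075 [ 533.14464191 -303.13414422   69.65601877] 0.5459215573665847 [-0.07287427  1.48303289 -0.31882025]
[-0.  -0.9  0.7]
```

View pics/w6.png

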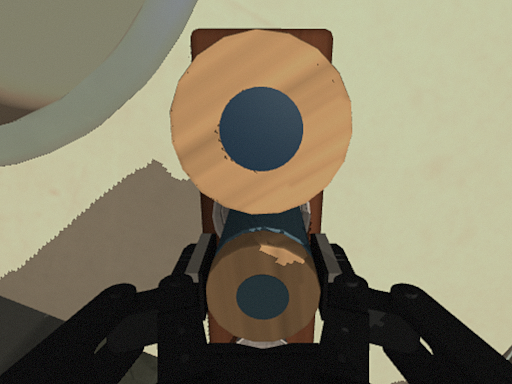

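The wrist picture shows the l in its cup, lid at (263,286), with the xl standing clear above it at (262,121). I'm releasing it.

send_rows --pt "0 -0.001 0.0005 0 0 0 1" --pt "0 -0.001 0.0005 0 0 0 0.25" --pt "0 -0.001 0.0005 0 0 0 0" --pt "0 -0.001 0.0005 0 0 0 0" --pt "0 -0.001 -0.03 0 0 0 0" --pt "0 -0.001 -0.08 0 0 0 0" --pt "0 -0.001 -0.13 0 0 0 0" --pt "0 -0.001 -0.15 0 0 0 0"

```text
time_s: 17.12
tcp_pos: [532.9, -302.8, 222.2]
tcp_rot: [3.049, 0.749, 0.004]
ft_force: [0.5, -0.1, -0.8]
gripper_width: 1.003
grip_force: 0.0
```

Run:
```python
from h import *
s=telemetry.get_state(); print(s['time_s'],s['tcp_pos'],s['gripper_width'],s['ft_force'])
p=viewer.camera('wrist'); M=c2w(p,s); cv2.imwrite('pics/w7.png',p['pixels'])
HT.update(xl=118,l=104); lid(p,M,'xl',(593.5,-270)); lid(p,M,'l',(532,-303))
print(delta(s,(500,0,220)),delta(s,(556.5,307,205)))
```

```text
17.125 [ 532.94833826 -302.79439068  222.19260592] 1.0028519888768568 [ 0.53639278 -0.08164587 -0.8248718 ]
xl guess px [262.3 100.2] r 39.1 circle [269.6 113.2  50.6] ell [264.6 106.6  68.1  92.8] world [ 587.6 -279.4  118. ] [ 590.1 -273.7  118. ]
l guess px [263.1 182.5] r 27.3 circle [264.  182.5  27.5] ell [263.5 181.6  45.1  51.8] world [ 532.4 -303.6  104. ] [ 532.9 -302.9  104. ]
[ 111.1 -283.6    1.6] [ 303.3 -529.6   16.3]
```

The l is seated, with its lid radius at 27.5 px against 27.3 expected. Next is the m, going round the tap.

send_rows --pt "0.008 -0.025 0 0 0 0 0" --pt "0.025 -0.08 0 0 0 0 0" --pt "0.043 -0.136 0 0 0 0 0" --pt "0.06 -0.19 0 0 0 0 0" --pt "0.08 -0.248 0 0 0 0 0" --pt "0.1 -0.3 0 0 0 0 0" --pt "0.135 -0.345 0 0 0 0 0" --pt "0.175 -0.387 0 0 0 0 0"

```text
time_s: 18.18
tcp_pos: [508.1, 123.4, 219.4]
tcp_rot: [3.051, 0.749, 0.0]
ft_force: [1.0, 0.0, 0.4]
gripper_width: 0.999
grip_force: 0.0
```

send_rows --pt "0.04 -0.045 0 0 0 0 0" --pt "0.08 -0.09 0 0 0 0 0" --pt "0.112 -0.125 0 0 0 0 0" --pt "0.124 -0.139 0.005 0 0 0 0" --pt "0.128 -0.143 0.01 0 0 0 0" --pt "0.128 -0.143 0.01 0 0 0 0" --pt "0.128 -0.143 0.01 0 0 0 0"

```text
time_s: 19.05
tcp_pos: [555.6, 306.6, 209.7]
tcp_rot: [3.051, 0.748, 0.0]
ft_force: [-0.3, 0.6, -1.2]
gripper_width: 0.997
grip_force: 0.0
```

Run:
```python
from h import *
s=telemetry.get_state(); print(s['time_s'],s['tcp_pos'],np.round(s['joint_pos'],2),s['ft_force'])
p=viewer.camera('wrist'); M=c2w(p,s); cv2.imwrite('pics/w8.png',p['pixels'])
for k,g in [('s',(446,235)),('m',(556.5,307))]:
    try: lid(p,M,k,g)
    except Exception as e: print(k,e)
print(delta(s,(556.5,307,36)))
```

```text
19.05 [555.55197017 306.59917586 209.66813053] [-0.58  0.83  0.06  1.27 -0.05  1.04 -1.61] [-0.260678    0.55824852 -1.24845659]
s guess px [275.1 285.7] r 13.2 circle [276.  285.   13.6] ell [276.  285.6  23.2  26.7] world [447.2 234.6  58. ] [446.5 234.2  58. ]
m guess px [263.8 174.1] r 21.3 circle [264.5 173.5  21. ] ell [264.8 170.9  31.8  41. ] world [557.3 306.7  72. ] [559.6 307.6  72. ]
[  1.    0.  173.7]
```

send_rows --pt "0.001 0 0.03 0 0 0 0" --pt "0.002 0 0.08 0 0 0 0" --pt "0.002 0 0.125 0 0 0 0" --pt "0.002 0 0.158 0 0 0 0" --pt "0.002 0 0.173 0 0 0 0" --pt "0.002 0 0.173 0 0 0 0.5" --pt "0.002 0 0.173 0 0 0 1" --pt "0.002 0 0.173 0 0 0 1"

```text
time_s: 20.1
tcp_pos: [557.9, 308.7, 37.8]
tcp_rot: [-3.051, -0.749, -0.003]
ft_force: [-0.1, -0.9, 8.1]
gripper_width: 0.448
grip_force: 58.8
```

send_rows --pt "0 0 0 0 0 0 1" --pt "0 0 0 0 0 0 1" --pt "0 0 0 0 0 0 1"

```text
time_s: 20.48
tcp_pos: [557.9, 308.7, 37.8]
tcp_rot: [-3.051, -0.749, -0.003]
ft_force: [-0.6, -1.6, 7.7]
gripper_width: 0.452
grip_force: 58.8
```

send_rows --pt "0 0 -0.01 0 0 0 1" --pt "0 0 -0.04 0 0 0 1" --pt "0 0 -0.08 0 0 0 1" --pt "-0.003 0.005 -0.12 0 0 0 1" --pt "-0.012 0.017 -0.15 0 0 0 1" --pt "-0.03 0.043 -0.165 0 0 0 1" --pt "-0.058 0.084 -0.17 0 0 0 1" --pt "-0.09 0.13 -0.17 0 0 0 1"

```text
time_s: 21.48
tcp_pos: [537.3, 150.6, 207.6]
tcp_rot: [-3.05, -0.751, -0.003]
ft_force: [2.2, -0.6, -1.6]
gripper_width: 0.454
grip_force: 60.3
```

send_rows --pt "-0.032 0.046 0 0 0 0 1" --pt "-0.064 0.092 0 0 0 0 1" --pt "-0.096 0.138 0 0 0 0 1" --pt "-0.128 0.184 0 0 0 0 1" --pt "-0.16 0.23 0 0 0 0 1" --pt "-0.192 0.276 0 0 0 0 1" --pt "-0.22 0.318 0 0 0 0 1" --pt "-0.237 0.343 0 0 0 0 1"

```text
time_s: 22.48
tcp_pos: [485.7, -264.7, 207.2]
tcp_rot: [3.051, 0.746, 0.001]
ft_force: [0.2, 0.2, -1.8]
gripper_width: 0.446
grip_force: 60.3
```

send_rows --pt "-0.018 0.026 0 0 0 0 1" --pt "-0.03 0.043 0 0 0 0 1" --pt "-0.037 0.053 0 0 0 0 1" --pt "-0.039 0.057 0 0 0 0 1" --pt "-0.039 0.057 0 0 0 0 1" --pt "-0.039 0.057 0 0 0 0 1"

```text
time_s: 23.22
tcp_pos: [478.7, -329.9, 206.3]
tcp_rot: [-3.05, -0.751, -0.0]
ft_force: [0.0, 0.5, -1.7]
gripper_width: 0.45
grip_force: 60.3
```

Run:
```python
from h import *
s=telemetry.get_state(); print(s['time_s'],s['tcp_pos'],s['tcp_rot'],s['gripper_width'],s['ft_force'])
print(delta(s,(477.9,-331,56.8)))
```

```text
23.225 [ 478.68118754 -329.89251146  206.34346055] [-3.05011637e+00 -7.50940037e-01 -2.92680091e-04] 0.45025982318144386 [ 0.02715954  0.46410677 -1.6998946 ]
[ -1.2   0.7 149.5]
```

send_rows --pt "-0.001 0.001 0.02 0 0 0 1" --pt "-0.001 0.001 0.06 0 0 0 1" --pt "-0.001 0.001 0.1 0 0 0 1" --pt "-0.001 0.001 0.125 0 0 0 1" --pt "-0.001 0.001 0.138 0 0 0 1" --pt "-0.001 0.001 0.145 0 0 0 1" --pt "-0.001 0.001 0.149 0 0 0 1" --pt "-0.001 0.001 0.15 0 0 0 1"

```text
time_s: 24.22
tcp_pos: [478.2, -331.9, 56.8]
tcp_rot: [3.051, 0.75, 0.001]
ft_force: [-1.6, 2.7, 1.8]
gripper_width: 0.443
grip_force: 60.4
```

Run:
```python
from h import *
s=telemetry.get_state(); print(s['time_s'],s['tcp_pos'],s['gripper_width'],s['ft_force'])
p=viewer.camera('wrist'); cv2.imwrite('pics/w9.png',p['pixels'])
```

```text
24.225 [ 478.19146953 -331.85570409   56.75638805] 0.4429952364289006 [-1.59063428  2.73614572  1.80886303]
```

View pics/w9.png

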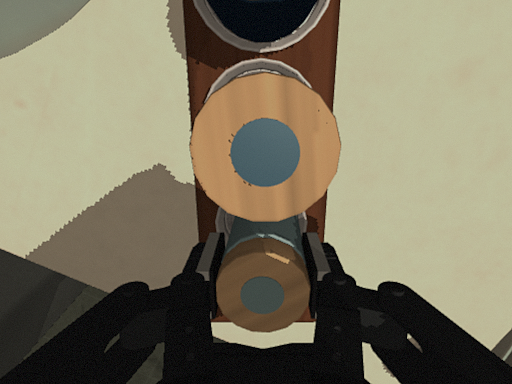

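The wrist picture shows the m in its cup, lid at (263,283), just touching the floor with the force up 3.5 N. The l stands clear at (265,148). I'm releasing it.

send_rows --pt "0 -0.001 0.0005 0 0 0 1" --pt "0 -0.001 0.0005 0 0 0 0.4" --pt "0 -0.001 0.0005 0 0 0 0" --pt "0 -0.001 0.0005 0 0 0 0" --pt "0 -0.001 -0.03 0 0 0 0" --pt "0 -0.001 -0.08 0 0 0 0" --pt "0 -0.001 -0.13 0 0 0 0" --pt "0 -0.001 -0.155 0 0 0 0"

```text
time_s: 25.28
tcp_pos: [477.8, -331.5, 213.9]
tcp_rot: [3.049, 0.749, 0.003]
ft_force: [0.5, 0.0, -0.6]
gripper_width: 1.002
grip_force: 0.0
```

Run:
```python
from h import *
s=telemetry.get_state(); print(s['time_s'],s['tcp_pos'],s['gripper_width'],s['ft_force'])
p=viewer.camera('wrist'); M=c2w(p,s); cv2.imwrite('pics/w10.png',p['pixels'])
HT.update(l=104,m=90); lid(p,M,'l',(532,-303)); lid(p,M,'m',(477,-331.5))
print(delta(s,(446.3,234.7,200)))
```

```text
25.275 [ 477.82900767 -331.48772614  213.90922876] 1.0018999331806497 [ 0.46619037  0.03793792 -0.55713913]
l guess px [263.5 109.9] r 32.1 circle [282.  110.   48.3] ell [270.2 110.7  65.5  86.2] world [ 538.7 -315.9  104. ] [ 534. -308.  104.]
m guess px [263.  180.3] r 22.2 circle [267.5 187.   28.6] ell [265.6 182.5  40.6  51.7] world [ 473.3 -337.9   90. ] [ 476.2 -334.4   90. ]
[ 234.3 -516.4   13. ]
```

send_rows --pt "0.011 -0.025 0 0 0 0 0" --pt "0.034 -0.075 0 0 0 0 0" --pt "0.057 -0.126 0 0 0 0 0" --pt "0.08 -0.177 0 0 0 0 0" --pt "0.104 -0.23 0 0 0 0 0" --pt "0.128 -0.283 0 0 0 0 0" --pt "0.152 -0.336 0 0 0 0 0" --pt "0.176 -0.389 0 0 0 0 0"

```text
time_s: 26.32
tcp_pos: [452.9, 96.9, 211.3]
tcp_rot: [-3.051, -0.749, -0.0]
ft_force: [0.6, 0.8, 0.3]
gripper_width: 0.998
grip_force: 0.0
```

send_rows --pt "0.022 -0.048 0.003 0 0 0 0" --pt "0.042 -0.092 0.006 0 0 0 0" --pt "0.054 -0.118 0.01 0 0 0 0" --pt "0.058 -0.126 0.013 0 0 0 0" --pt "0.058 -0.126 0.013 0 0 0 0" --pt "0.058 -0.126 0.013 0 0 0 0"

```text
time_s: 27.08
tcp_pos: [446.5, 232.4, 198.5]
tcp_rot: [3.051, 0.747, 0.0]
ft_force: [-0.3, -0.2, -0.3]
gripper_width: 0.999
grip_force: 0.0
```

Run:
```python
from h import *
s=telemetry.get_state(); print(s['time_s'],s['tcp_pos'],s['ft_force'])
p=viewer.camera('wrist'); M=c2w(p,s); cv2.imwrite('pics/w11.png',p['pixels'])
lid(p,M,'s',(446.3,234.7))
print(delta(s,(446.3,234.7,23)))
```

```text
27.075 [446.52391124 232.36854644 198.48149819] [-0.3432003  -0.16696112 -0.27934708]
s guess px [261.4 173.4] r 16.8 circle [261.8 173.5  16.8] ell [261.7 173.8  30.3  32.2] world [446.4 234.3  58. ] [446.1 234.3  58. ]
[  0.9  -2.2 175.5]
```

send_rows --pt "0.001 -0.002 0.03 0 0 0 0" --pt "0.001 -0.002 0.08 0 0 0 0" --pt "0.001 -0.002 0.125 0 0 0 0" --pt "0.001 -0.002 0.158 0 0 0 0" --pt "0.001 -0.002 0.175 0 0 0 0" --pt "0.001 -0.002 0.175 0 0 0 0.5" --pt "0.001 -0.002 0.175 0 0 0 1" --pt "0.001 -0.002 0.175 0 0 0 1"

```text
time_s: 28.12
tcp_pos: [446.6, 236.1, 24.4]
tcp_rot: [-3.05, -0.749, -0.002]
ft_force: [-0.5, 1.0, 1.0]
gripper_width: 0.375
grip_force: 2.1
```

send_rows --pt "0 0 0 0 0 0 1" --pt "0 0 0 0 0 0 1" --pt "0 0 0 0 0 0 1"

```text
time_s: 28.5
tcp_pos: [446.7, 236.1, 24.5]
tcp_rot: [-3.05, -0.749, -0.003]
ft_force: [-1.1, 0.0, 11.8]
gripper_width: 0.357
grip_force: 58.3
```

send_rows --pt "0 0 -0.01 0 0 0 1" --pt "0 0 -0.04 0 0 0 1" --pt "0 0 -0.08 0 0 0 1" --pt "-0.003 0.005 -0.12 0 0 0 1" --pt "-0.01 0.018 -0.15 0 0 0 1" --pt "-0.026 0.046 -0.17 0 0 0 1" --pt "-0.05 0.089 -0.175 0 0 0 1" --pt "-0.077 0.137 -0.175 0 0 0 1"

```text
time_s: 29.5
tcp_pos: [441.3, 77.7, 199.5]
tcp_rot: [-3.05, -0.751, -0.003]
ft_force: [1.2, -0.8, -1.3]
gripper_width: 0.359
grip_force: 59.6
```

send_rows --pt "-0.026 0.047 0 0 0 0 1" --pt "-0.052 0.094 0 0 0 0 1" --pt "-0.078 0.141 0 0 0 0 1" --pt "-0.104 0.188 0 0 0 0 1" --pt "-0.13 0.235 0 0 0 0 1" --pt "-0.155 0.28 0 0 0 0 1" --pt "-0.175 0.315 0 0 0 0 1" --pt "-0.186 0.334 0 0 0 0 1"

```text
time_s: 30.5
tcp_pos: [430.5, -305.5, 199.0]
tcp_rot: [3.051, 0.746, -0.0]
ft_force: [0.2, 0.3, -0.3]
gripper_width: 0.356
grip_force: 59.5
```

send_rows --pt "-0.012 0.022 0 0 0 0 1" --pt "-0.02 0.037 0 0 0 0 1" --pt "-0.025 0.045 0 0 0 0 1" --pt "-0.026 0.046 0 0 0 0 1" --pt "-0.026 0.046 0 0 0 0 1" --pt "-0.026 0.046 0 0 0 0 1"

```text
time_s: 31.25
tcp_pos: [429.8, -355.6, 198.4]
tcp_rot: [-3.05, -0.75, -0.0]
ft_force: [-0.4, 0.2, -1.5]
gripper_width: 0.356
grip_force: 59.5
```

Run:
```python
from h import *
s=telemetry.get_state(); print(s['time_s'],s['tcp_pos'],s['tcp_rot'],s['gripper_width'],s['ft_force'])
print(delta(s,(430.1,-355.9,43.5)))
```

```text
31.25 [ 429.76656946 -355.62222148  198.39883861] [-3.05039325e+00 -7.50385834e-01 -1.52115045e-04] 0.3558770832569036 [-0.36811009  0.16393704 -1.52763893]
[1.000e-01 4.000e-01 1.549e+02]
```

send_rows --pt "0 0 0.02 0 0 0 1" --pt "0 0 0.065 0 0 0 1" --pt "0 0 0.105 0 0 0 1" --pt "0 0 0.13 0 0 0 1" --pt "0 0 0.143 0 0 0 1" --pt "0 0 0.15 0 0 0 1" --pt "0 0 0.154 0 0 0 1" --pt "0 0 0.1555 0 0 0 1"

```text
time_s: 32.25
tcp_pos: [429.8, -356.3, 43.2]
tcp_rot: [3.05, 0.749, 0.001]
ft_force: [-0.4, -0.3, -1.2]
gripper_width: 0.356
grip_force: 59.5
```

Run:
```python
from h import *
s=telemetry.get_state(); print(s['time_s'],s['tcp_pos'],s['gripper_width'],s['ft_force'])
p=viewer.camera('wrist'); cv2.imwrite('pics/w12.png',p['pixels'])
```

```text
32.25 [ 429.78238066 -356.29938194   43.15536815] 0.35617870305838734 [-0.39566921 -0.33872216 -1.24450194]
```

View pics/w12.png

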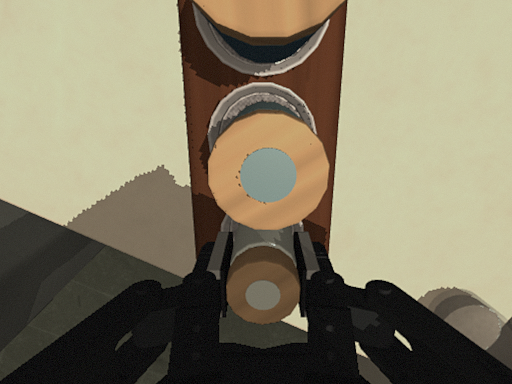

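The wrist picture shows the s in its cup, lid at (263,285), and the m upright at (268,170). I'm setting the s down and releasing it.

send_rows --pt "0 0 0.001 0 0 0 1" --pt "0 0 0.001 0 0 0 0.5" --pt "0 0 0.001 0 0 0 0" --pt "0 0 0.001 0 0 0 0" --pt "0 0 -0.03 0 0 0 0" --pt "0 0 -0.08 0 0 0 0" --pt "0 0 -0.13 0 0 0 0" --pt "0 0 -0.17 0 0 0 0"

```text
time_s: 33.3
tcp_pos: [429.6, -356.2, 214.9]
tcp_rot: [3.05, 0.749, 0.001]
ft_force: [0.2, 0.0, -0.2]
gripper_width: 1.001
grip_force: 0.0
```

Run:
```python
from h import *
s=telemetry.get_state(); print(s['time_s'],s['tcp_pos'],s['gripper_width'],s['ft_force'])
p=viewer.camera('wrist'); M=c2w(p,s)
q=viewer.camera('side')
a=cv2.resize(q['pixels'][95:175,215:335],(480,320),interpolation=cv2.INTER_CUBIC)
c=np.zeros((384,512+280,3),np.uint8); c[:,:512]=p['pixels']; c[:187,512:]=cv2.resize(a,(280,187)); 
# expected lid outlines when seated
for k,(x,y) in {'xl':(593.8,-270.5),'l':(531.9,-303),'m':(477,-331.5),'s':(429.1,-356.4)}.items():
    t=np.arange(0,6.3,.1); P=[proj(p,M,(x+RAD[k]*np.cos(i),y+RAD[k]*np.sin(i),HT[k]+18)) for i in t]
    cv2.polylines(c,[np.int32(np.round(P))],True,(0,255,0),1)
cv2.imwrite('pics/fin.png',c)
```

```text
33.3 [ 429.63129389 -356.20995334  214.85202188] 1.0012547429997753 [ 0.20880642  0.04552576 -0.16278203]
```

View pics/fin.png

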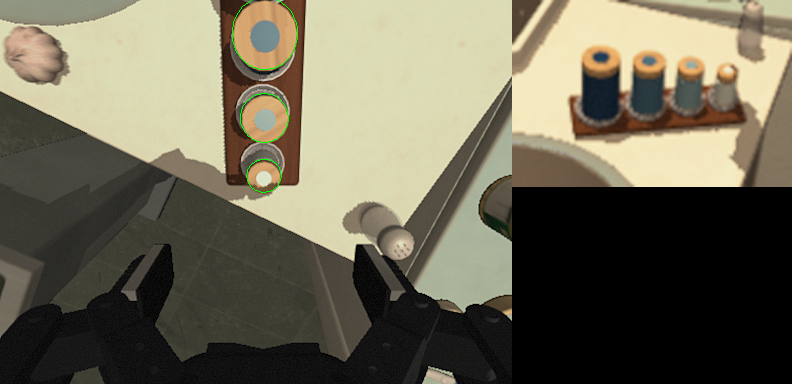

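The final picture shows the visible l, m and s lids at (264,35), (265,119) and (264,178), on the outlines predicted for seated canisters. The side view shows all four upright in order, and the garlic and shaker have not moved.

```bash
python3 -c "
from rig import robot; print(robot.close_job())"
```

```text
the job is handed in; nothing more can be done
None
```

All four canisters stand upright in their matching cups, ordered largest to smallest; the salt shaker and garlic were left untouched, and the job was handed in at about 33 s.

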